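# Load the parts washer: unfold the crank, raise the rail, hang the baskets

## Task

Load the empty parts washer: swing the folded crank handle on its hand wheel upright, wind the hook rail all the way up out of the tank, and hang every wire basket on the bench by its bail handle from a hook of its own while the rail is up. Then wind the rail fully down again so that the baskets hang in the tank, and fold the crank handle flat onto the wheel again. Leave the other things on the bench where they are.

Things in the scene. Friction and masses are not known exactly. Their poses are not given: they have to be found in the camera images.
- washer: Parts washer, fixed to the bench; place and yaw vary. Open, empty steel tank (inside 135 mm in x, y -190 to +165 mm, rim 155 mm up); past its -y end a lift column (44 mm square at x 40, y -237 mm, 347 mm tall, 74 mm wide carriage) and, in front of that, a grey gearbox with a flat hand wheel on top. Origin: on the bench under the tank; x away from the robot, y to the left, z up.
- handwheel_axis (a point): On the hand wheel's upright axis, level with the fold hinge pin: 14 mm above the wheel's flat face (radius 62 mm), 138 mm above the bench; axes as the washer's. The handle's hinge pin sits 50 mm from this axis: at handwheel = 0 in direction -x of this frame (to the robot), at angle t in that direction turned t counter-clockwise seen from above.
- handwheel (a joint): Turn of the hand wheel, rad, growing counter-clockwise seen from above, which raises the rail 45 mm a turn; clockwise lowers it. 0 = rail fully down (stop), 18.85 = three turns, rail fully up (stop). Takes about 5 to 8 N at the handle and stays where it is left.
- crank_handle (a joint): Fold of the crank handle, rad: 0 = flat, lying over the wheel from its hinge pin inward across the wheel's axis; 1.57 = upright (stop). The pin is level and square to the radius. Stays where it is left; about 1.5 N at its end moves it.
- crank_grip (a point): Middle of the crank handle's black sleeve, a round grip 18 mm thick that spins freely on the handle; 44 mm from the hinge pin (sleeve from 19 to 69 mm). The x axis runs along the handle away from the pin. Folded, the sleeve's underside is 5 mm above the wheel's face.
- lift (a joint): Height of the hook rail above its lowest position in m: 0 = down in the tank (hook points 100 mm above the bench, 55 mm below the rim), 0.135 = fully up (235 mm above the bench).
- hook_1 (a point): Hook farthest from the column (washer y = +105 mm): the point where the middle of a hung basket's grip comes to rest. Each hook is a fork of two 6 mm prongs, 23 mm either side of the point along its y axis, carrying the bail's bar left and right of the rubber grip; fingers fit between. The frame keeps the washer's axes (y along the rail) and rises with the lift.
- hook_2 (a point): Middle hook (washer y = 0), like hook_1. The prongs come from the rail, whose bar stands 52 mm behind the point (+x), sink to a V under it (their underside 11 mm below the point) and turn up in front: tips 25 mm in front (-x), 15 mm above the point. A basket comes in from the front (-x) with its bar about 30 mm above the point, prongs between its rim and bar, and is lowered.
- hook_3 (a point): Hook nearest the column (washer y = -105 mm), like hook_1 and hook_2.
- basket_a: Open wire-mesh wash basket, 66 x 80 mm, 34 mm high, 0.13 to 0.25 kg, holding dirty bolts (fixed in it), with a stiff bail handle: a fixed arch of 7 mm bar across its middle along its y axis, uprights at y = +-38 mm, top bar centre 88 mm up. Free space between rim and bar. Origin: centre of its underside, z up. May be absent (None).
- basket_b: Open wire-mesh wash basket, 66 x 80 mm, 34 mm high, 0.13 to 0.25 kg, holding brass bushes (fixed in it), with a stiff bail handle: a fixed arch of 7 mm bar across its middle along its y axis, uprights at y = +-38 mm, top bar centre 88 mm up. Free space between rim and bar. Origin: centre of its underside, z up. May be absent (None).
- basket_c: Open wire-mesh wash basket, 66 x 80 mm, 34 mm high, 0.13 to 0.25 kg, holding steel nuts (fixed in it), with a stiff bail handle: a fixed arch of 7 mm bar across its middle along its y axis, uprights at y = +-38 mm, top bar centre 88 mm up. Free space between rim and bar. Origin: centre of its underside, z up. May be absent (None).
- basket_a_grip (a point): Middle of the black rubber grip (11 mm thick, 24 mm long) on this basket's bail, 88 mm above the basket's underside and over its centre; the bar runs along this point's y axis, straight for 32 mm either side. z is up.
- basket_b_grip (a point): Middle of the black rubber grip (11 mm thick, 24 mm long) on this basket's bail, 88 mm above the basket's underside and over its centre; the bar runs along this point's y axis, straight for 32 mm either side. z is up.
- basket_c_grip (a point): Middle of the black rubber grip (11 mm thick, 24 mm long) on this basket's bail, 88 mm above the basket's underside and over its centre; the bar runs along this point's y axis, straight for 32 mm either side. z is up.
- oil_can: Bystander: red pump oiler, 162 mm tall, standing to the right of the gearbox. Origin: centre of its underside.
- mug: Bystander: white mug, 91 mm tall, behind the baskets and the tank. Origin: centre of its underside.
- pliers: Bystander: pliers with red grips, 193 mm long, 14 mm high, lying on the left by the bench lamp. Origin: centre of their underside. The lamp's fixed shade hangs over the bench there, from about 0.36 m up, round x = 0.67, y = 0.41: keep the wrist clear of it.
- paint_brush: Bystander: flat brush, 218 mm long, 15 mm high, lying in front of the tank. Origin: centre of its underside.
There are look-alikes about, which are no part of the job. Leave any purple look-alike of the basket_b alone.

How it is judged (in metres and radians):
On the way, in this order (a step that is already met when the one before it is completed fails the run):
1. the crank handle is swung upright (value of joint crank_handle above 1.3 rad), for 0.2 s.
2. the hook rail is wound up (within 10 mm of the top) (value of joint lift above 0.125 m), for 0.2 s.
3. with the rail still up, every basket hangs by its bail from a hook (value of joint lift above 0.115 m and (distance between basket_a_grip and hook_1 below 0.015 m or distance between basket_a_grip and hook_2 below 0.015 m or distance between basket_a_grip and hook_3 below 0.015 m) and angle between each of basket_a, basket_b, basket_c's own z axis and vertical below 0.25 rad and (distance between basket_b_grip and hook_1 below 0.015 m or distance between basket_b_grip and hook_2 below 0.015 m or distance between basket_b_grip and hook_3 below 0.015 m) and (distance between basket_c_grip and hook_1 below 0.015 m or distance between basket_c_grip and hook_2 below 0.015 m or distance between basket_c_grip and hook_3 below 0.015 m)), for 0.3 s.
At the end, for the whole second after the job is handed in: The rail is down (within 8 mm of its stop), every basket present hangs at rest and level (within 0.25 rad) with the middle of its grip within 15 mm of a hook point, and the crank handle is folded flat (within 0.2 rad) (value of joint lift below 0.008 m and value of joint crank_handle below 0.2 rad and (distance between basket_a_grip and hook_1 below 0.015 m or distance between basket_a_grip and hook_2 below 0.015 m or distance between basket_a_grip and hook_3 below 0.015 m) and angle between each of basket_a, basket_b, basket_c's own z axis and vertical below 0.25 rad and (distance between basket_b_grip and hook_1 below 0.015 m or distance between basket_b_grip and hook_2 below 0.015 m or distance between basket_b_grip and hook_3 below 0.015 m) and (distance between basket_c_grip and hook_1 below 0.015 m or distance between basket_c_grip and hook_2 below 0.015 m or distance between basket_c_grip and hook_3 below 0.015 m) and linear speed of each of basket_a, basket_b, basket_c below 0.03 m/s); the robot touches nothing.
It fails at once if the oil can is pushed more than 40 mm out of its place (distance of oil_can from where it was at the start of the episode above 0.04 m).
It fails at once if the mug is pushed more than 40 mm out of its place (distance of mug from where it was at the start of the episode above 0.04 m).
It fails at once if the pliers is pushed more than 40 mm out of its place (distance of pliers from where it was at the start of the episode above 0.04 m).
It fails at once if the paint brush is pushed more than 40 mm out of its place (distance of paint_brush from where it was at the start of the episode above 0.04 m).
Of basket_a, basket_b, basket_c only 2 to 3 are there at a start; the rules pass over those that are not, and their reading is None.
At some moment in a run one of basket_a, basket_b, basket_c may be knocked a few centimetres aside while the robot is not near it.
Once in a run the grip may slacken for a moment while it holds something.
It also fails if it takes over 210 s, if anything falls off the work surface, if the arm or the gripper's body presses on something with over 40 N, if the wrist force passes 120 N, or if a joint passes its speed limit or range.

## Robot

A 7-joint arm with a two-finger parallel gripper is mounted at the origin on a cart in front of the work surface, level with it; the furniture and walls round the work are solid. World frame = base frame: x ahead of the robot, y to its left, z up, the work surface at z = 0. Lengths are in mm, angles in rad, forces in N, time in s.
With the tool pointing down it reaches from about 425 to 1025 mm from the base axis. Payload 9.4 kg.
Tool frame: the origin (TCP) lies at the centre of the arm's flange, where the gripper is bolted on; the fingertips stand 173 mm ahead of it and the grasp point (between the pads) lies 155 mm ahead of it; z points along the fingers, y is the line along which they close (so a half turn about z gives the same grasp; the last joint's range is limited). The gripper opens to 85 mm and grips with 20 to 120 N. Pads are 22 mm wide; open, the fingers measure 114 mm over their backs; the gripper's body (76 mm by 85 mm) begins 54 mm behind the grasp point. The pads swing forward as they close: fully open they stand 13 mm farther back than shut.
Start: joints at [1.066, 0.599, -0.003, 1.599, 0.002, 0.943, -0.08], TCP at [300.779, -659.664, 404.675] pointing down, gripper open.
Joint ranges: [-2.57, 2.57], [-0.35, 1.97], [-1.29, 1.29], [0.11, 2.56], [-1.05, 4.19], [0.11, 1.86], [-2.63, 2.63]. Speed limits (rad/s): [2.22, 2.22, 3.01, 3.01, 3.14, 3.14, 3.14].

## Interface

Orientations are given as a unit quaternion [w, x, y, z].
In Python, from workcell import bot gives the robot as it stands. The module is installed in compiled form; this text tells all that it offers.
- The arm moves only by the shell command python3 -m inch 'ROWS' [FORCE]. ROWS is JSON, a list that holds one entry, the list of rows, each a list of 5 numbers: the shift along the tool's x, y, z in m, then the turn about the tool's z in rad, then the closure in counts, from 0 (fully open) to 255 (shut). In form: [[[dx, dy, dz, turn, claw], ...]]. A call has exactly 10 rows; each row shifts and turns the commanded pose from where the row before left it, along the tool's axes as they then stand; what a row does not reach is not made up. A row lasts 1/10 s, in which the tool goes at most 50 mm and 8.59 degrees, less where a joint would pass 70% of its speed; a pose out of reach is approached as far as the arm can. A call is refused whole if a number of a shift passes 0.05 or a number of a turn 0.15, either way. A call with a gripper value outside its range is refused whole. The fingers move at their own pace and stop on an object; FORCE is the grip in N (left out, the last holds). Time passes only in rows, so rows that do not move let the fingers close, or fill a call up. It gives the time, the measured TCP pose, the force, the opening and the grip force at its end, in the units of the state.
- bot.get_obs(): the state, without advancing time (a new reading comes with each control period).
- bot.get_image(name): name is "scene" or "top" or "wrist"; returns (picture, depth): 400x640x3 uint8, red, green, blue; 400x640 float32, mm along the optical axis (not along the pixel's ray), 0 where there is no reading.
- bot.camera_params(name): a dict with "intrinsics" (3x3 intrinsics, pixels), "dist_coeffs" ([k1, k2, p1, p2, k3] as OpenCV has them; the pictures are not rectified), "extrinsics" (4x4, takes a point from world to camera coordinates). Camera axes: x right, y up, looking along -z (the intrinsics and any distortion apply to the point x, -y, -z); pixel columns grow to the right and rows downward; lengths in mm; the calibration is good to about 2 mm. A picture is of the moment at which its call begins: read the wrist's pose just before it. camera_params takes no time and is no camera call; for the wrist camera it gives the pose at the moment of the call.
- bot.close_job(): hands the job in; it is judged then, once.
The state is a dict: "clock": time; "joint_pos": joint angles; "joint_vel": joint speeds; "joint_efforts": joint torques, N m; "tool_pos": TCP position; "eef_rot": TCP orientation; "contact_force": force on the tool from outside, world axes, zero at the start; "torque": the same for the moment, N m; "grip_width": finger opening in mm; "grasp_force": force on a finger pad.
Only numpy, scipy, OpenCV 4.12 (cv2) and the standard library are available. Lean on these libraries where they do the work, as an engineer would, in place of code of your own. Each camera call takes 0.05 s, during which the arm holds its last target. There are 200 camera calls.

## Working session

There is one attempt and no reset: what is moved stays moved. The work goes in short steps, Python scripts to look and compute and a shell command to move; the robot and the scene stay as the last step left them, time stands still between calls to the robot, and variables do not carry over. Pictures are saved under pics/ and viewed, at most 14 in all, crops included, and the job is handed in when it is done.

```bash
mkdir -p pics
cat > h.py <<'E'
import numpy as np, cv2
from workcell import bot
from scipy.spatial.transform import Rotation as R
def snap(name,fn=None):
    P=bot.camera_params(name); im,d=bot.get_image(name)
    if fn: cv2.imwrite('pics/'+fn,cv2.cvtColor(im,cv2.COLOR_RGB2BGR))
    np.savez('/tmp/%s.npz'%name,im=im,d=d,K=P['intrinsics'],D=P['dist_coeffs'],E=P['extrinsics'])
    return im,d,P
def ld(name):
    z=np.load('/tmp/%s.npz'%name); return z['im'],z['d'],dict(intrinsics=z['K'],dist_coeffs=z['D'],extrinsics=z['E'])
def ray(P,uv):
    K=np.array(P['intrinsics'],float);D=np.array(P['dist_coeffs'],float);E=np.array(P['extrinsics'],float)
    n=cv2.undistortPoints(np.array(uv,float).reshape(-1,1,2),K,D).reshape(-1,2)
    dc=np.c_[n[:,0],-n[:,1],-np.ones(len(n))]
    return -E[:3,:3].T@E[:3,3], dc@E[:3,:3]
def onz(P,uv,z):
    o,d=ray(P,uv); return o+d*((z-o[2])/d[:,2])[:,None]
def pts(P,uv,depth):
    o,d=ray(P,uv); return o+d*np.array(depth,float).reshape(-1,1)
def proj(P,X):
    K=np.array(P['intrinsics'],float);D=np.array(P['dist_coeffs'],float);E=np.array(P['extrinsics'],float)
    c=np.atleast_2d(X)@E[:3,:3].T+E[:3,3]; c=c*[1,-1,-1]
    return cv2.projectPoints(c,np.zeros(3),np.zeros(3),K,D)[0].reshape(-1,2)
def st():
    o=bot.get_obs(); q=o['eef_rot']; r=R.from_quat([q[1],q[2],q[3],q[0]]).as_matrix()
    print('t',round(o['clock'],2),'tcp',np.round(o['tool_pos'],1),'x',np.round(r[:,0],3),'y',np.round(r[:,1],3),'z',np.round(r[:,2],3),'F',np.round(o['contact_force'],1),'w',round(float(o['grip_width']),1),'g',np.round(o['grasp_force'],1),'j',np.round(o['joint_pos'],2))
    return o,r
E
python3 - <<'E'
from h import *
st()
snap('scene','scene0.png');snap('top','top0.png')
for n in('scene','top'):
    P=ld(n)[2]; print(n,np.round(ray(P,[[320,200]]),2))
E
```

```text
t 0.0 tcp [ 300.7 -659.5  403.8] x [ 0.91   0.415 -0.   ] y [ 0.415 -0.91  -0.001] z [-0.001  0.001 -1.   ] F [0.4 0.2 0.1] w 85.6 g 0.0 j [ 1.07  0.6  -0.    1.6   0.    0.94 -0.08]Traceback (most recent call last):
  File "<stdin>", line 5, in <module>
    return _wrapfunc(a, 'round', decimals=decimals, out=out)
    return _wrapit(obj, method, *args, **kwds)
    conv = _array_converter(obj)
ValueError: setting an array element with a sequence. The requested array has an inhomogeneous shape after 1 dimensions. The detected shape was (2,) + inhomogeneous part.
```

View pics/scene0.png

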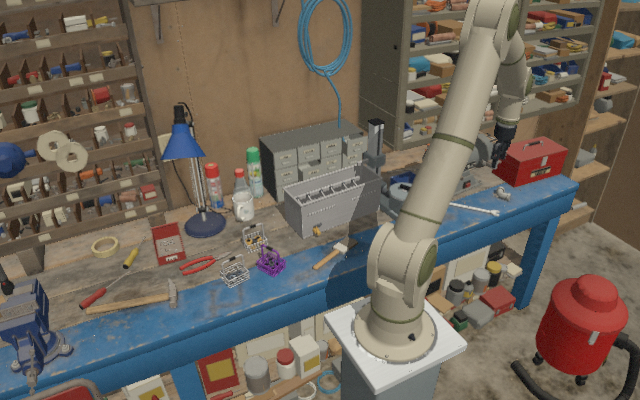

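View pics/top0.png

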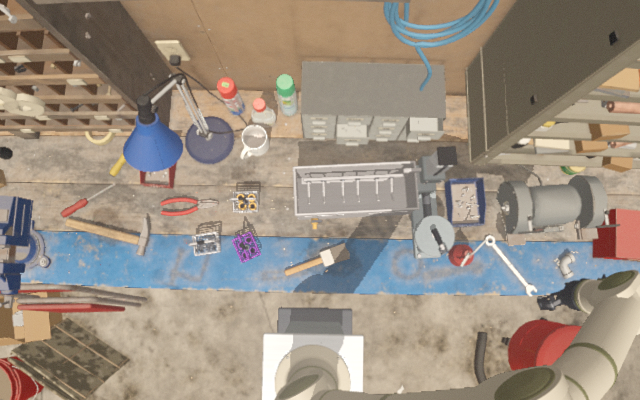

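Run:
```python
from h import *
im,d,P=ld('top')
im=cv2.cvtColor(im,cv2.COLOR_RGB2BGR)
a=cv2.resize(im[170:275,150:280],(520,420),interpolation=cv2.INTER_CUBIC)
cv2.imwrite('pics/top0_b.png',a)
b=cv2.resize(im[140:270,285:485],None,fx=4,fy=4,interpolation=cv2.INTER_CUBIC)
cv2.imwrite('pics/top0_w.png',b)
for uv in [(206,238),(246,200),(247,245),(434,235),(296,168),(416,164),(420,205),(296,215),(462,255),(255,140),(180,206),(330,258)]:
    print(uv,d[uv[1],uv[0]],np.round(pts(P,[uv],[d[uv[1],uv[0]]])[0]))
print('cam',-np.array(P['extrinsics'])[:3,:3].T@np.array(P['extrinsics'])[:3,3])
```

```text
(206, 238) 1453.6372 [448. 356.   8.]
(246, 200) 1453.29 [573. 227.  27.]
(247, 245) 1431.9651 [428. 218.  27.]
(434, 235) 1320.2355 [ 463. -352.  144.]
(296, 168) 1336.0364 [653.  61. 158.]
(416, 164) 1506.5078 [ 713. -334.   -6.]
(420, 205) 1442.7909 [ 567. -336.   36.]
(296, 215) 1317.3353 [513.  57. 155.]
(462, 255) 1374.2294 [ 407. -456.   81.]
(255, 140) 1498.2343 [779. 209.  13.]
(180, 206) 1475.5076 [552. 451.   2.]
(330, 258) 1434.2577 [393. -49.  19.]
cam [ 359.22680914  -12.03996382 1464.58756581]
```

View pics/top0_b.png

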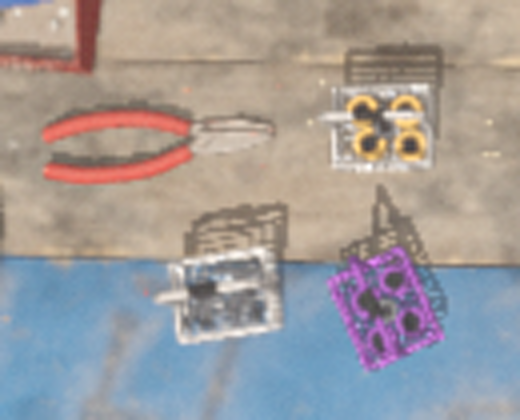

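View pics/top0_w.png

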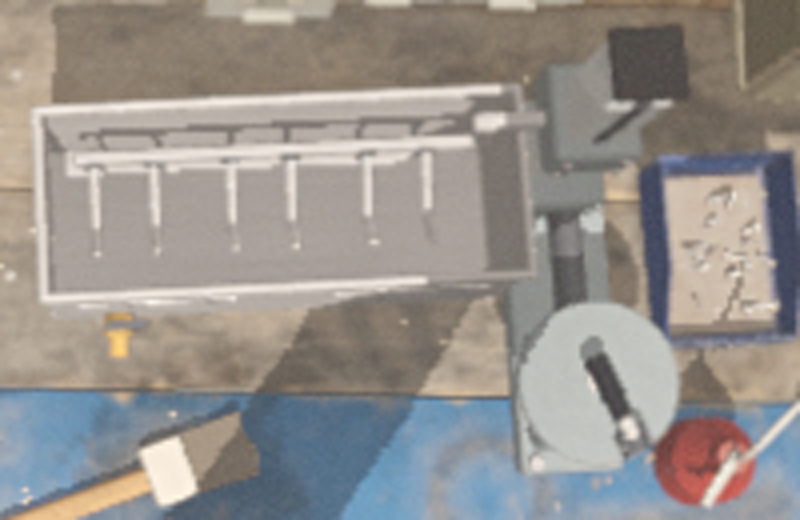

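Run:
```python
from h import *
im,d,P=ld('top')
c=np.array([(36,108),(522,86),(535,275),(44,300)])/4+[285,140]
X=onz(P,c,155); print(np.round(X))
for a,b in((0,1),(3,2),(1,2),(0,3)):
    v=X[b]-X[a]; print(np.round(np.linalg.norm(v)),np.degrees(np.arctan2(v[1],v[0])))
# wheel mask by depth: z about 124
vv,uu=np.mgrid[205:275,400:470]; uv=np.c_[uu.ravel(),vv.ravel()]
W=pts(P,uv,d[vv,uu].ravel())
print('z median of disc', np.median(W[(abs(W[:,2]-124)<8),2]))
m=(abs(W[:,2]-124)<7); M=np.zeros(d.shape,np.uint8); M[uv[m,1],uv[m,0]]=255
cs,_=cv2.findContours(M,0,2); k=max(cs,key=cv2.contourArea)
e=cv2.minEnclosingCircle(k); print(e, onz(P,[e[0]],124), 'fit', cv2.fitEllipse(cv2.convexHull(k)))
print(onz(P,[cv2.fitEllipse(cv2.convexHull(k))[0]],124))
# handle dark sleeve
hsv=im.astype(int).max(2); D=(hsv<60); sub=D[218:258,415:460]
ys,xs=np.nonzero(sub); p=np.c_[xs+415,ys+218].astype(np.float32)
X=onz(P,p,138); print('sleeve',len(p),np.round(X.mean(0)),np.round(X.min(0)),np.round(X.max(0)),cv2.fitLine(p,2,0,.01,.01).ravel())
print('pin px',np.round(onz(P,np.array([[632,437]])/4+[285,140],138)))
M=np.uint8(D)*255;
```

```text
[[ 657.   67.  155.]
 [ 682. -297.  155.]
 [ 539. -305.  155.]
 [ 513.   57.  155.]]
365.0 -86.0527812354787
363.0 -85.89174140718085
143.0 -176.87983159909166
144.0 -175.97630644927318
z median of disc 124.35707536548398
((433.6614990234375, 235.43788146972656), 20.893390655517578) [[ 463.12060125 -356.65797075  124.        ]] fit ((433.8327331542969, 235.20904541015625), (39.90605163574219, 41.68531799316406), 156.77154541015625)
[[ 463.81813082 -357.18955081  124.        ]]Traceback (most recent call last):
  File "<stdin>", line 18, in <module>
  File "h.py", line 17, in onz
    o,d=ray(P,uv); return o+d*((z-o[2])/d[:,2])[:,None]
        ~~~^^^^^^
  File "h.py", line 13, in ray
    n=cv2.undistortPoints(np.array(uv,float).reshape(-1,1,2),K,D).reshape(-1,2)
      ~~~~~~~~~~~~~~~~~~~^^^^^^^^^^^^^^^^^^^^^^^^^^^^^^^^^^^^^^^^
cv2.error: OpenCV(4.12.0) /io/opencv/modules/calib3d/src/undistort.dispatch.cpp:347: error: (-215:Assertion failed) CV_IS_MAT(_src) && CV_IS_MAT(_dst) && (_src->rows == 1 || _src->cols == 1) && (_dst->rows == 1 || _dst->cols == 1) && _src->cols + _src->rows - 1 == _dst->rows + _dst->cols - 1 && (CV_MAT_TYPE(_src->type) == CV_32FC2 || CV_MAT_TYPE(_src->type) == CV_64FC2) && (CV_MAT_TYPE(_dst->type) == CV_32FC2 || CV_MAT_TYPE(_dst->type) == CV_64FC2) in function 'cvUndistortPointsInternal'
```

```bash
python3 -m inch '[[[0.03,-0.023,0,0,0],[0.03,-0.023,0,0,0],[0.03,-0.023,0,0,0],[0.03,-0.023,0,0,0],[0.03,-0.023,0,0,0],[0.03,-0.023,0,0,0],[0.03,-0.023,0,0,0],[0.03,-0.023,0,0,0],[0.034,-0.024,0,-0.12,0],[0,0,0,0,0]]]' 40
python3 - <<'E'
from h import *
st(); im,d,P=snap('wrist','w1.png'); 
print(-np.array(P['extrinsics'])[:3,:3].T@np.array(P['extrinsics'])[:3,3], -np.array(P['extrinsics'])[2,:3])
E
```

```text
clock: 1.1
tool_pos: [467.0, -351.3, 404.5]
eef_rot: [-0.001, 0.961, 0.276, 0.001]
contact_force: [0.5, -0.7, 0.8]
grip_width: 85.8
grasp_force: 0.0
t 1.1 tcp [ 467.  -351.3  404.5] x [0.848 0.531 0.002] y [ 0.531 -0.848 -0.002] z [ 0.001  0.003 -1.   ] F [ 0.5 -0.7  0.8] w 85.8 g 0.0 j [ 0.59  0.43 -0.06  1.93  0.03  0.79 -0.5 ]
[ 526.41197152 -313.74031778  373.97835608] [-0.23517558 -0.14478097 -0.96110921]
```

View pics/w1.png

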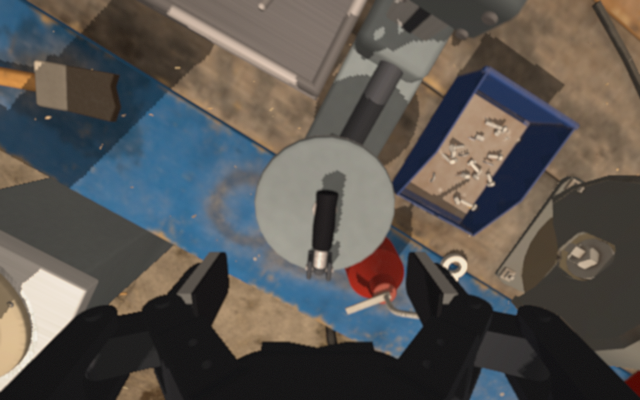

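Run:
```python
from h import *
im,d,P=ld('wrist')
vv,uu=np.mgrid[120:290,240:410]; uv=np.c_[uu.ravel(),vv.ravel()].astype(float)
W=pts(P,uv,d[vv,uu].ravel()); m=abs(W[:,2]-124)<5
M=np.zeros(d.shape,np.uint8); M[uv[m,1].astype(int),uv[m,0].astype(int)]=255
k=max(cv2.findContours(M,0,2)[0],key=cv2.contourArea); hull=cv2.convexHull(k).reshape(-1,2)
X=onz(P,hull,124)[:,:2].astype(np.float32); print('circle',cv2.minEnclosingCircle(X), 'z',np.median(W[m,2]))
dk=(im.max(2)<45); dk[:185]=0; dk[255:]=0; dk[:,:300]=0; dk[:,345:]=0
n,l,s,c=cv2.connectedComponentsWithStats(dk.astype(np.uint8)); i=1+np.argmax(s[1:,4]); print(s[i],c[i])
p=np.argwhere(l==i)[:,::-1].astype(float); S=onz(P,p,140)[:,:2]; r=cv2.minAreaRect(S.astype(np.float32)); print(r, S.mean(0))
print('pin',onz(P,[(319,270)],138)); print('ends',onz(P,[(325,193),(322,248)],140))
for q in [(347,311),(365,303),(390,290),(375,265)]: print(q,d[q[1],q[0]],np.round(pts(P,[q],[d[q[1],q[0]]])))
```

```text
circle ((464.84844970703125, -358.49200439453125), 61.230064392089844) z 124.00949461885327
[ 313  190   25   61 1123] [324.43098842 219.28762244]
((459.0991516113281, -362.59814453125), (52.061920166015625, 16.710468292236328), 26.573102951049805) [ 459.84300052 -362.08599199]
pin [[ 417.50633162 -383.52397701  138.        ]]
ends [[ 479.08921231 -350.39077662  140.        ]
 [ 437.30482719 -374.03599645  140.        ]]
(347, 311) 321.6508 [[ 373. -447.   97.]]
(365, 303) 319.6759 [[ 391. -458.   96.]]
(390, 290) 321.2095 [[ 416. -474.   91.]]
(375, 265) 339.63605 [[ 424. -455.   67.]]
```

```bash
python3 -m inch '[[[0.002,0.005,0,0.08,0],[0,0,0.025,0,0],[0,0,0.025,0,0],[0,0,0.025,0,0],[0,0,0.018,0,0],[0,0,0.01,0,0],[0,0,0,0,255],[0,0,0,0,255],[0,0,0,0,255],[0,0,0,0,255]]]' 40; python3 -c "
from h import *
st()"
```

```text
clock: 2.15
tool_pos: [468.2, -360.2, 302.6]
eef_rot: [0.001, 0.973, 0.232, 0.001]
contact_force: [0.7, -0.1, 0.3]
grip_width: 28.4
grasp_force: 0.0
t 2.15 tcp [ 468.2 -360.2  302.6] x [0.893 0.451 0.001] y [ 0.451 -0.893  0.001] z [ 0.001 -0.001 -1.   ] F [ 0.7 -0.1  0.3] w 28.4 g 0.0 j [ 0.58  0.57 -0.03  2.    0.03  0.57 -0.58]
```

```bash
python3 -m inch '[[[0.001,-0.003,0,0,255],[0,0,0,0,255],[0,0,0,0,255],[0,0,0,0,255],[0,0,0,0,255],[0,0,0,0,255],[0,0,0,0,255],[0,0,0,0,255],[0,0,0,0,255],[0,0,0,0,255]]]' 40; python3 -c "
from h import *
st()"
```

```text
clock: 3.15
tool_pos: [467.5, -357.5, 302.1]
eef_rot: [0.001, 0.973, 0.232, 0.0]
contact_force: [-1.5, -5.0, 3.6]
grip_width: 16.6
grasp_force: 39.4
t 3.15 tcp [ 467.5 -357.5  302.1] x [ 0.893  0.45  -0.   ] y [ 0.45  -0.893  0.001] z [ 0.001 -0.001 -1.   ] F [-1.5 -5.   3.6] w 16.6 g 39.4 j [ 0.58  0.57 -0.03  2.01  0.03  0.57 -0.58]
```

```bash
python3 -m inch '[[[-0.0008,0,-0.0092,0,255],[-0.0024,0,-0.0088,0,255],[-0.0039,0,-0.0083,0,255],[-0.0052,0,-0.0075,0,255],[-0.0065,0,-0.0065,0,255],[-0.0075,0,-0.0052,0,255],[-0.0083,0,-0.0039,0,255],[-0.0088,0,-0.0024,0,255],[-0.0092,0,-0.0008,0,255],[0,0,0,0,255]]]' 40
python3 - <<'E'
from h import *
st(); snap('wrist','w2.png')
E
```

```text
clock: 4.15
tool_pos: [419.7, -380.7, 354.4]
eef_rot: [-0.0, 0.973, 0.231, -0.0]
contact_force: [-0.3, -0.9, -0.3]
grip_width: 1.4
grasp_force: 0.7
t 4.15 tcp [ 419.7 -380.7  354.4] x [ 0.893  0.45  -0.001] y [ 0.45  -0.893 -0.001] z [-0.001  0.    -1.   ] F [-0.3 -0.9 -0.3] w 1.4 g 0.7 j [ 0.66  0.47 -0.04  2.01  0.03  0.66 -0.5 ]
```

View pics/w2.png

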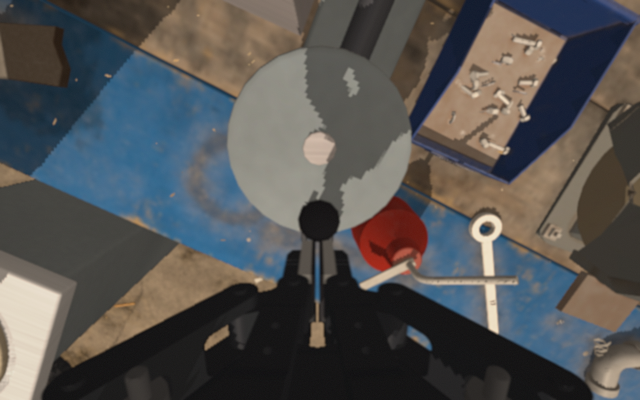

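Run:
```python
from h import *
im,d,P=ld('wrist')
x=np.array([.893,.45]); pin=np.array([420.5,-381.6])
Q=pts(P,[(319,221)],[d[221,319]])[0]; print(d[221,319],Q, (Q[:2]-pin)@x, (Q[:2]-pin)@[.45,-.893])
print('wheel',pts(P,[(319,148)],[d[148,319]]), onz(P,[(319,148)],124))
```

```text
128.78372 [ 443.57927955 -369.32419344  202.22879795] 26.13390958993038 -0.5766194569664804
wheel [[ 464.37025782 -359.19923899  128.36034946]] [[ 463.97101683 -359.42711685  124.        ]]
```

```bash
python3 -m inch '[[[0,0,0,0,120],[0,0,0,0,120],[0,0,0,0,120],[0,0,0,0,120],[0,0,0,0,120],[0,0,0,0,120],[0.009,0,0.008,0,120],[0.009,0,0.008,0,120],[0,0,0,0,255],[0,0,0,0,255]]]' 60;  python3 -m inch '[[[0,0,0,0,255],[0,0,0,0,255],[0,0,0,0,255],[0,0,0,0,255],[0,0,0,0,255],[-0.005,0,-0.001,0,255],[-0.006,0,-0.001,0,255],[-0.006,0,-0.001,0,255],[0,0,0,0,255],[0,0,0,0,255]]]' 60
python3 - <<'E'
from h import *
st(); im,d,P=snap('wrist','w3.png')
x=np.array([.893,.45]); pin=np.array([420.5,-381.6])
for v in range(200,270,6):
  Q=pts(P,[(319,v)],[d[v,319]])[0]; print(v,im[v,319],np.round(Q),np.round((Q[:2]-pin)@x,1))
E
```

```text
clock: 5.2
tool_pos: [437.3, -372.1, 337.7]
eef_rot: [-0.0, 0.973, 0.232, -0.0]
contact_force: [4.3, -3.8, 4.5]
grip_width: 17.1
grasp_force: 31.7
clock: 6.2
tool_pos: [422.2, -379.6, 341.8]
eef_rot: [0.0, 0.973, 0.232, 0.001]
contact_force: [4.8, 4.0, -3.6]
grip_width: 16.5
grasp_force: 58.8
t 6.2 tcp [ 422.2 -379.6  341.8] x [0.892 0.452 0.002] y [ 0.452 -0.892  0.001] z [ 0.002  0.    -1.   ] F [ 4.8  4.  -3.6] w 16.5 g 58.8 j [ 0.66  0.49 -0.04  2.02  0.03  0.63 -0.5 ]
200 [155 153 143] [ 439. -373.  124.] 20.2
206 [140 138 129] [ 435. -375.  124.] 16.1
212 [90 90 83] [ 431. -376.  123.] 11.9
218 [47 44 43] [ 428. -378.  127.] 8.8
224 [53 51 49] [ 426. -379.  129.] 5.6
230 [46 43 42] [ 425. -380.  137.] 4.5
236 [21 20 20] [ 430. -377.  161.] 10.5
242 [14 14 15] [ 432. -376.  175.] 13.3
248 [13 13 13] [ 433. -375.  183.] 13.8
254 [12 11 12] [ 434. -375.  193.] 15.2
260 [15 14 14] [ 435. -374.  201.] 16.7
266 [24 22 23] [ 435. -374.  205.] 16.0
```

```bash
python3 -m inch '[[[0.001,0.0151,0,0,255],[0.0069,0.0136,0,0,255],[0.0108,0.0108,0,0,255],[0.0136,0.0069,0,0,255],[0.0151,0.0024,0,0,255],[0.0151,-0.0024,0,0,255],[0.0136,-0.0069,0,0,255],[0.0108,-0.0108,0,0,255],[0.0069,-0.0136,0,0,255],[0.0024,-0.0151,0,0,255]]]' 60
python3 - <<'E'
from h import *
o,r=st(); v=o['tool_pos'][:2]-np.array([464.8,-358.5]); print(np.hypot(*v),np.degrees(np.arctan2(v[1],v[0])))
E
```

```text
clock: 7.25
tool_pos: [507.5, -338.2, 341.6]
eef_rot: [0.002, 0.973, 0.231, 0.0]
contact_force: [0.7, -8.2, -6.2]
grip_width: 16.4
grasp_force: 59.1
t 7.25 tcp [ 507.5 -338.2  341.6] x [ 0.893  0.45  -0.   ] y [ 0.45  -0.893  0.004] z [ 0.002 -0.003 -1.   ] F [ 0.7 -8.2 -6.2] w 16.4 g 59.1 j [ 0.51  0.54 -0.03  1.93  0.03  0.67 -0.64]
47.233705438142415 25.424108475932055
```

```bash
python3 -m inch '[[[-0.0024,-0.0151,0,0,255],[-0.0069,-0.0136,0,0,255],[-0.0108,-0.0108,0,0,255],[-0.0136,-0.0069,0,0,255],[-0.0151,-0.0024,0,0,255],[-0.0151,0.0024,0,0,255],[-0.0136,0.0069,0,0,255],[-0.0108,0.0108,0,0,255],[-0.0069,0.0136,0,0,255],[-0.0024,0.0151,0,0,255]]]' 60;python3 -m inch '[[[0.0024,0.0151,0,0,255],[0.0069,0.0136,0,0,255],[0.0108,0.0108,0,0,255],[0.0136,0.0069,0,0,255],[0.0151,0.0024,0,0,255],[0.0151,-0.0024,0,0,255],[0.0136,-0.0069,0,0,255],[0.0108,-0.0108,0,0,255],[0.0069,-0.0136,0,0,255],[0.0024,-0.0151,0,0,255]]]' 60
python3 - <<'E'
from h import *
o,r=st(); v=o['tool_pos'][:2]-np.array([464.8,-358.5]); print(np.hypot(*v),np.degrees(np.arctan2(v[1],v[0])))
E
```

```text
clock: 8.25
tool_pos: [417.7, -380.3, 341.5]
eef_rot: [-0.002, 0.973, 0.231, -0.002]
contact_force: [-4.8, 5.8, 5.7]
grip_width: 16.7
grasp_force: 60.8
clock: 9.25
tool_pos: [507.2, -338.4, 341.7]
eef_rot: [0.002, 0.973, 0.231, 0.0]
contact_force: [-0.2, -9.1, -5.0]
grip_width: 16.7
grasp_force: 60.0
t 9.25 tcp [ 507.2 -338.4  341.7] x [ 0.893  0.45  -0.001] y [ 0.45  -0.893  0.004] z [ 0.001 -0.004 -1.   ] F [-0.2 -9.1 -5. ] w 16.7 g 60.0 j [ 0.51  0.54 -0.03  1.93  0.03  0.67 -0.63]
46.93551689473244 25.390163917435807
```

```bash
python3 -m inch '[[[-0.0024,-0.0151,0,0,255],[-0.0069,-0.0136,0,0,255],[-0.0108,-0.0108,0,0,255],[-0.0136,-0.0069,0,0,255],[-0.0151,-0.0024,0,0,255],[-0.0151,0.0024,0,0,255],[-0.0136,0.0069,0,0,255],[-0.0108,0.0108,0,0,255],[-0.0069,0.0136,0,0,255],[-0.0024,0.0151,0,0,255]]]' 60;python3 -m inch '[[[0.0024,0.0151,0,0,255],[0.0069,0.0136,0,0,255],[0.0108,0.0108,0,0,255],[0.0136,0.0069,0,0,255],[0.0151,0.0024,0,0,255],[0.0151,-0.0024,0,0,255],[0.0136,-0.0069,0,0,255],[0.0108,-0.0108,0,0,255],[0.0069,-0.0136,0,0,255],[0.0024,-0.0151,0,0,255]]]' 60; python3 -m inch '[[[-0.0024,-0.0151,0,0,255],[-0.0069,-0.0136,0,0,255],[-0.0108,-0.0108,0,0,255],[-0.0136,-0.0069,0,0,255],[-0.0151,-0.0024,0,0,255],[-0.0151,0.0024,0,0,255],[-0.0136,0.0069,0,0,255],[-0.0108,0.0108,0,0,255],[0,0,0,0,255],[0,0,0,0,255]]]' 60
python3 - <<'E'
from h import *
o,r=st(); v=o['tool_pos'][:2]-np.array([464.8,-358.5]); print(np.hypot(*v),np.degrees(np.arctan2(v[1],v[0])))
im,d,P=snap('top'); 
for v in range(165,215,4):
  Q=pts(P,[(330,v)],[d[v,330]])[0]; print(v,np.round(Q))
E
```

```text
clock: 10.25
tool_pos: [417.7, -380.3, 341.5]
eef_rot: [-0.002, 0.973, 0.231, -0.002]
contact_force: [-5.3, 6.3, 6.3]
grip_width: 16.6
grasp_force: 61.2
clock: 11.25
tool_pos: [507.2, -338.4, 341.7]
eef_rot: [0.002, 0.973, 0.231, 0.0]
contact_force: [0.0, -8.7, -4.6]
grip_width: 16.5
grasp_force: 60.3
clock: 12.25
tool_pos: [414.1, -351.7, 341.5]
eef_rot: [0.0, 0.973, 0.231, -0.001]
contact_force: [-6.0, -4.0, 2.9]
grip_width: 16.7
grasp_force: 60.9
t 12.25 tcp [ 414.1 -351.7  341.5] x [ 0.893  0.449 -0.003] y [ 0.449 -0.893 -0.001] z [-0.003 -0.001 -1.   ] F [-6.  -4.   2.9] w 16.7 g 60.9 j [ 0.62  0.47 -0.03  2.08  0.03  0.6  -0.54]
51.173323389208846 172.402779494411
165 [664. -40. 161.]
169 [631. -39. 254.]
173 [661. -43.  60.]
177 [659. -44.   9.]
181 [645. -45.   9.]
185 [631. -45.  11.]
189 [618. -45.  14.]
193 [605. -45.  11.]
197 [592. -45.  11.]
201 [579. -46.   8.]
205 [565. -46.   9.]
209 [552. -46.  13.]
213 [521. -43. 156.]
```

```bash
python3 -m inch '[[[0,0,0,0,100],[0,0,0,0,100],[0,0,0,0,100],[0,0,0,0,100],[0,0,-0.03,0,100],[0,0,-0.045,0,100],[0,0,-0.045,0,60],[0,0,0,-0.14,60],[0,0,0,-0.14,60],[0,0,0,-0.14,60]]]' 60; python3 -m inch '[[[0,0,0,-0.14,60],[0,0,0,-0.14,60],[0,0,0,-0.14,60],[0,0,0,-0.14,60],[0,0,0,-0.14,60],[0.045,0,0,0,60],[0.045,0,0,0,60],[0.045,0,0,0,60],[0.045,0,0,0,60],[0.045,0,0,0,60]]]' 60; python3 -m inch '[[[0.045,0.02,0,0,60],[0.045,0.02,0,0,60],[0.045,0.02,0,0,60],[0.045,0.02,0,0,60],[0.045,0.02,0,0,60],[0.045,0.02,0,0,60],[0.045,0.02,0,0,60],[0,0,0,0,60],[0,0,0,0,60],[0,0,0,0,60]]]' 60
python3 - <<'E'
from h import *
o,r=st(); snap('wrist','w4.png'); snap('top')
E
```

```text
clock: 13.3
tool_pos: [415.8, -350.6, 461.9]
eef_rot: [0.001, 0.902, 0.432, 0.0]
contact_force: [0.0, -0.2, -0.6]
grip_width: 65.3
grasp_force: 0.0
clock: 14.3
tool_pos: [411.5, -124.1, 461.4]
eef_rot: [0.0, 0.701, 0.713, 0.0]
contact_force: [1.1, 1.5, -1.0]
grip_width: 65.4
grasp_force: 0.0
clock: 15.3
tool_pos: [546.3, 190.6, 461.0]
eef_rot: [0.0, 0.701, 0.713, -0.001]
contact_force: [-0.3, 0.2, -0.5]
grip_width: 65.8
grasp_force: 0.0
t 15.3 tcp [546.3 190.6 461. ] x [-0.016  1.    -0.001] y [ 1.     0.016 -0.001] z [-0.001 -0.001 -1.   ] F [-0.3  0.2 -0.5] w 65.8 g 0.0 j [-0.08  0.4  -0.49  1.86  0.23  0.94 -0.66]
```

View pics/w4.png

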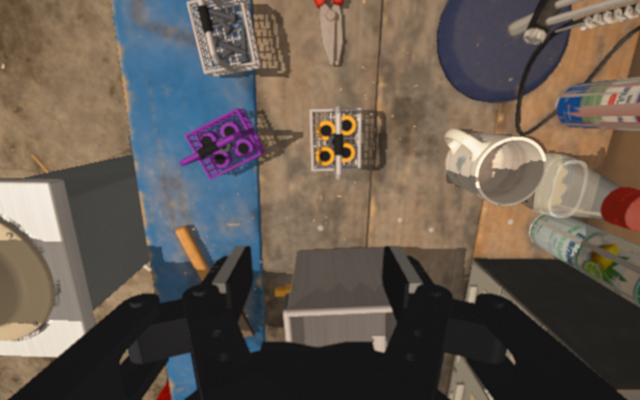

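Run:
```python
from h import *
im,d,P=ld('wrist')
print('brass',np.round(onz(P,[(338,108),(339,144),(339,178)],88),1)); print('steel',np.round(onz(P,[(202,0),(206,20),(211,40)],88),1))
print(d[144,339],pts(P,[(339,144)],[d[144,339]]), pts(P,[(206,20)],[d[20,206]]))
```

```text
brass [[566.9 268.6  88. ]
 [569.4 230.1  88. ]
 [570.9 191.3  88. ]]
steel [[427.8 369.5  88. ]
 [430.4 351.7  88. ]
 [434.1 333.4  88. ]]
332.55823 [[569.08227841 230.53163468  92.87282918]] [[432.20443011 350.27079018  93.4877651 ]]
```

```bash
python3 -m inch '[[[0.02,0.012,0,0,60],[0.019,0.011,0,-0.036,60],[0,0,0.044,0,60],[0,0,0.044,0,60],[0,0,0.044,0,60],[0,0,0.044,0,60],[0,0,0.034,0,60],[0,0,0.01,0,60],[0,0,0,0,60],[0,0,0,0,60]]]' 80;  python3 - <<'E'
from h import *
o,r=st(); im,d,P=snap('wrist','w5.png')
E
```

```text
clock: 16.4
tool_pos: [569.4, 230.7, 242.8]
eef_rot: [0.0, 0.688, 0.725, 0.001]
contact_force: [-0.2, -0.3, 0.4]
grip_width: 65.3
grasp_force: 0.0
t 16.4 tcp [569.4 230.7 242.8] x [-0.052  0.999  0.001] y [0.999 0.052 0.002] z [ 0.002  0.001 -1.   ] F [-0.2 -0.3  0.4] w 65.3 g 0.0 j [-0.24  0.7  -0.36  1.96  0.45  0.55 -0.85]
```

View pics/w5.png

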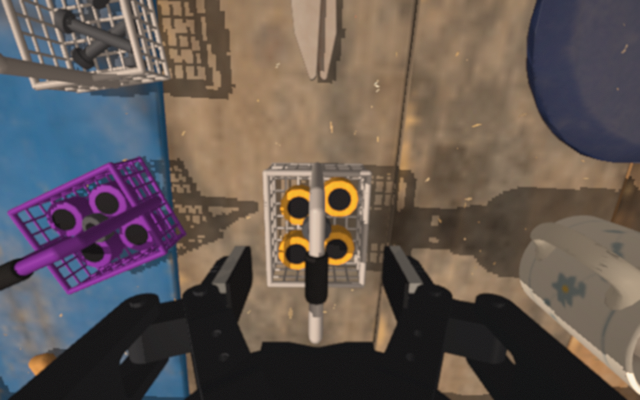

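```bash
python3 -m inch '[[[0,0,0,0,255],[0,0,0,0,255],[0,0,0,0,255],[0,0,0,0,255],[0,0,0,0,255],[0,0,0,0,255],[0,0,0,0,255],[0,0,0,0,255],[0,0,0,0,255],[0,0,0,0,255]]]' 80;  python3 - <<'E'
from h import *
o,r=st(); im,d,P=ld('top'); im=cv2.cvtColor(im,cv2.COLOR_RGB2BGR)
cv2.imwrite('pics/top2_w.png',cv2.resize(im[145:225,285:445],None,fx=5,fy=5,interpolation=cv2.INTER_CUBIC))
E
```

```text
clock: 17.45
tool_pos: [569.1, 230.9, 241.8]
eef_rot: [0.0, 0.688, 0.726, 0.0]
contact_force: [0.4, -1.3, 6.2]
grip_width: 8.3
grasp_force: 78.0
t 17.45 tcp [569.1 230.9 241.8] x [-0.053  0.999  0.   ] y [0.999 0.053 0.001] z [ 0.001  0.    -1.   ] F [ 0.4 -1.3  6.2] w 8.3 g 78.0 j [-0.24  0.7  -0.36  1.96  0.45  0.55 -0.85]
```

View pics/top2_w.png

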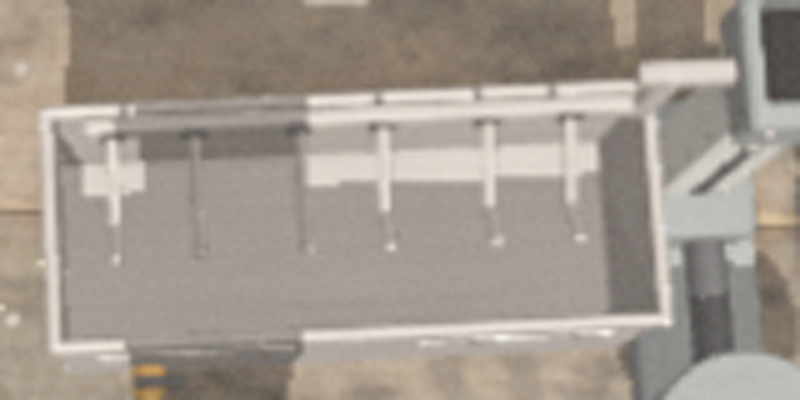

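Run:
```python
from h import *
im,d,P=ld('top')
t=np.array([(116,259),(199,252),(308,247),(390,244),(497,240),(580,238)])/5+[285,145]-0.4
X=onz(P,t,248.6)[:,:2]; print(np.round(X,1))
c=(X[0::2]+X[1::2])/2; a=np.radians(4); xw=np.array([np.cos(a),np.sin(a)])
f=np.polyfit(X[:,1],X[:,0],1); print('yaw',np.degrees(np.arctan(-f[0]))); print('hooks',np.round(c+25*xw,1), 'tip mid',np.round(c,1))
r=np.array([(130,131),(300,118),(630,103)])/5+[285,145]; print('rail',np.round(onz(P,r,254),1))
```

```text
[[ 553.9   20.9]
 [ 558.8  -24.5]
 [ 562.8  -84.3]
 [ 565.5 -129.4]
 [ 569.  -188.4]
 [ 571.1 -234.4]]
yaw 3.750226690675134
hooks [[ 5.813e+02 -1.000e-01]
 [ 5.891e+02 -1.051e+02]
 [ 5.950e+02 -2.096e+02]] tip mid [[ 556.4   -1.8]
 [ 564.1 -106.8]
 [ 570.  -211.4]]
rail [[ 623.5   13.7  254. ]
 [ 632.9  -79.9  254. ]
 [ 645.6 -263.1  254. ]]
```

```bash
python3 -m inch '[[[0,0,-0.02,0,255],[0,0,-0.045,0,255],[0,0,-0.045,0,255],[0,0,-0.045,0,255],[0,-0.02,-0.027,0,255],[0,-0.02,0,0,255],[0,-0.02,0,-0.015,255],[-0.03,0,0,0,255],[-0.034,0,0,0,255],[-0.034,0,0,0,255]]]' 80; python3 -m inch '[[[-0.034,-0.003,0,0,255],[-0.034,-0.003,0,0,255],[-0.034,-0.003,0,0,255],[-0.034,-0.003,0,0,255],[-0.034,-0.003,0,0,255],[-0.034,-0.002,0,0,255],[-0.03,0,0,0,255],[0,0,0,0,255],[0,0,0,0,255],[0,0,0,0,255]]]' 80
python3 - <<'E'
from h import *
o,r=st(); snap('top'); snap('wrist','w6.png')
E
```

```text
clock: 18.45
tool_pos: [515.0, 128.9, 423.0]
eef_rot: [-0.0, 0.682, 0.731, -0.0]
contact_force: [1.4, 0.0, -2.0]
grip_width: 8.2
grasp_force: 78.3
clock: 19.45
tool_pos: [514.3, -103.9, 423.1]
eef_rot: [-0.0, 0.682, 0.731, 0.0]
contact_force: [-0.3, 0.4, -2.5]
grip_width: 8.6
grasp_force: 78.3
t 19.45 tcp [ 514.3 -103.9  423.1] x [-0.069  0.998  0.001] y [ 0.998  0.069 -0.001] z [-0.001  0.001 -1.   ] F [-0.3  0.4 -2.5] w 8.6 g 78.3 j [ 0.45  0.37 -0.48  2.01  0.23  0.81 -0.09]
```

View pics/w6.png

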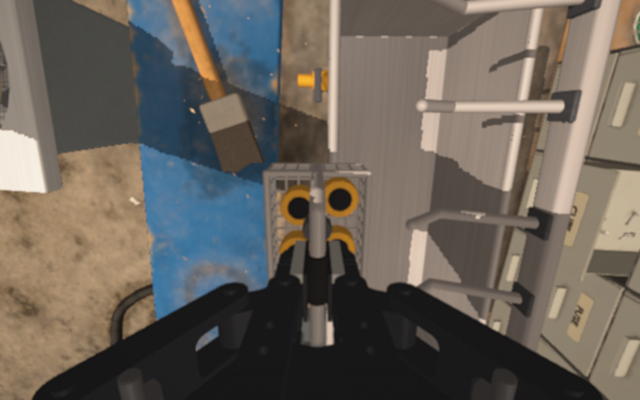

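Run:
```python
from h import *
im,d,P=ld('wrist')
for q in [(422,106),(412,223),(428,286)]: print(np.round(onz(P,[q],248.6),1), np.round(pts(P,[q],[d[q[1],q[0]]]),1))
print('grip', np.round(onz(P,[(317,282)],268),1), np.round(pts(P,[(317,200)],[d[200,317]]),1))
```

```text
[[556.3 -25.6 248.6]] [[556.1 -25.7 249.2]]
[[560.6 -82.2 248.6]] [[561.  -82.5 247.6]]
[[ 575.1 -117.5  248.6]] [[ 582.3 -126.8  232.9]]
grip [[ 514.  -107.6  268. ]] [[511.2 -67.2 270.9]]
```

```bash
python3 -m inch '[[[-0.0011,0.0146,0,0,255],[-0.0011,0.0146,0,0,255],[-0.0011,0.0146,0,0,255],[-0.0011,0.0146,0,0,255],[-0.0011,0.0146,0,0,255],[0,0,0,0,255],[0,0,0.011,0,255],[0,0,0.011,0,255],[0,0,0.01,0,255],[0,0,0,0,255]]]' 80
python3 - <<'E'
from h import *
o,r=st(); im,d,P=snap('wrist','w7.png')
E
```

```text
clock: 20.55
tool_pos: [586.9, -105.5, 389.3]
eef_rot: [-0.001, 0.683, 0.731, -0.001]
contact_force: [0.1, 0.6, -2.4]
grip_width: 8.5
grasp_force: 78.3
t 20.55 tcp [ 586.9 -105.5  389.3] x [-0.068  0.998  0.001] y [ 0.998  0.068 -0.003] z [-0.003  0.    -1.   ] F [ 0.1  0.6 -2.4] w 8.5 g 78.3 j [ 0.39  0.5  -0.44  1.9   0.28  0.81 -0.13]
```

View pics/w7.png

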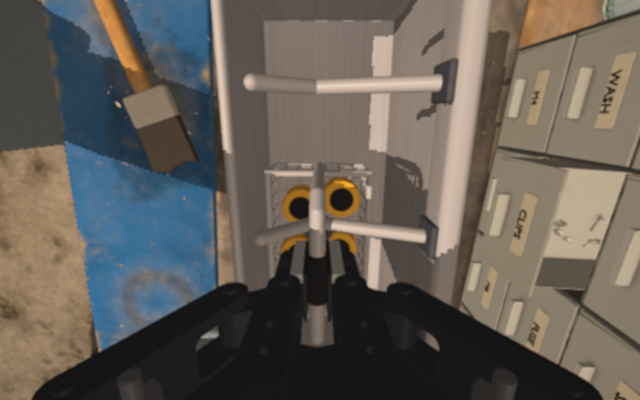

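```bash
python3 -m inch '[[[0,0,0.002,0,255],[0,0,0,0,140],[0,0,0,0,140],[0,0,0,0,140],[0,0,0,0,140],[0,0,0,0,140],[0,0,0,0,140],[0,0,-0.02,0,140],[0,0,-0.03,0,140],[0,0,-0.035,0,140]]]' 80
python3 - <<'E'
from h import *
o,r=st(); im,d,P=snap('wrist','w8.png')
a=pts(P,np.c_[np.full(30,317),np.arange(150,300,5)],d[150:300:5,317]); print(np.round(a[::2]))
E
```

```text
clock: 21.6
tool_pos: [587.5, -105.4, 474.4]
eef_rot: [-0.001, 0.683, 0.731, -0.001]
contact_force: [0.2, -0.8, -1.9]
grip_width: 38.6
grasp_force: 0.0
t 21.6 tcp [ 587.5 -105.4  474.4] x [-0.068  0.998  0.001] y [ 0.998  0.068 -0.002] z [-0.002  0.001 -1.   ] F [ 0.2 -0.8 -1.9] w 38.6 g 0.0 j [ 0.42  0.41 -0.47  1.8   0.22  0.99 -0.08]
[[ 584.  -65.  165.]
 [ 584.  -65.  229.]
 [ 584.  -72.  235.]
 [ 585.  -78.  238.]
 [ 585.  -85.  238.]
 [ 586.  -92.  238.]
 [ 586.  -99.  239.]
 [ 587. -107.  239.]
 [ 587. -115.  238.]
 [ 588. -123.  237.]
 [ 588. -131.  238.]
 [ 589. -140.  236.]
 [ 598. -274.    8.]
 [ 599. -292.    7.]
 [ 599. -295.   33.]]
```

View pics/w8.png

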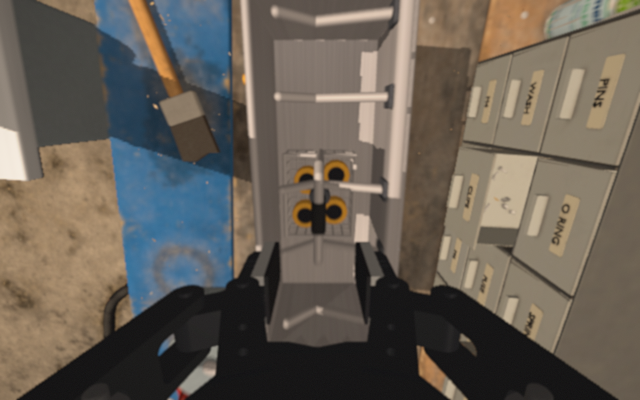

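```bash
python3 -m inch '[[[0.042,-0.015,0,0,100],[0.042,-0.015,0,0,60],[0.042,-0.015,0,0,60],[0.042,-0.015,0,0,60],[0.042,-0.015,0,0,60],[0.042,-0.015,0,0,60],[0.042,-0.015,0,0,60],[0.042,-0.015,0,0,60],[0.042,-0.01,0,0,60],[0,0,0,0,60]]]' 80
python3 - <<'E'
from h import *
o,r=st(); im,d,P=snap('wrist','w9.png'); snap('top')
E
```

```text
clock: 22.65
tool_pos: [429.8, 268.4, 474.9]
eef_rot: [-0.001, 0.68, 0.734, 0.001]
contact_force: [-0.5, -0.9, 0.4]
grip_width: 65.4
grasp_force: 0.0
t 22.65 tcp [429.8 268.4 474.9] x [-0.076  0.997  0.004] y [0.997 0.076 0.001] z [ 0.     0.004 -1.   ] F [-0.5 -0.9  0.4] w 65.4 g 0.0 j [-0.19  0.31 -0.61  1.98  0.22  0.92 -0.84]
```

View pics/w9.png

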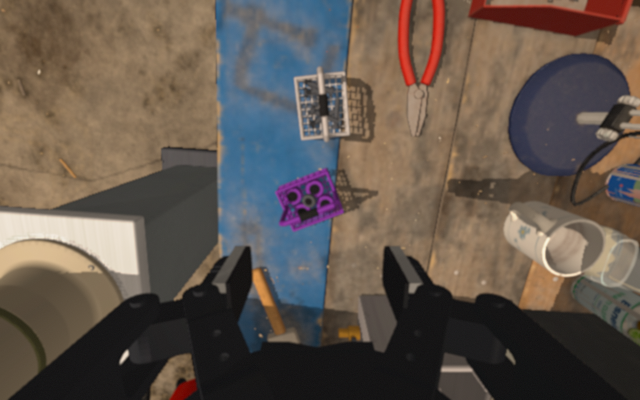

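Run:
```python
from h import *
im,d,P=ld('wrist')
X=onz(P,[(320.5,68),(323,104),(325.5,141)],88); print(np.round(X,1)); v=X[0]-X[2]; print(np.degrees(np.arctan2(v[1],v[0])))
o,r=st(); e=np.r_[X[1][:2]-o['tool_pos'][:2],0]; print(r.T@e)
```

```text
[[424.  390.   88. ]
 [429.8 352.7  88. ]
 [436.1 312.   88. ]]
98.83126215058752
t 22.75 tcp [431.9 263.7 474.2] x [-0.071  0.998 -0.   ] y [ 0.998  0.071 -0.   ] z [-0. -0. -1.] F [-0.  -1.  -0.5] w 65.6 g 0.0 j [-0.19  0.31 -0.61  1.98  0.22  0.92 -0.83]
[ 8.89167970e+01  4.17393566e+00 -5.36446222e-03]
```

```bash
python3 -m inch '[[[0.03,0.002,0,0,60],[0.03,0.002,0,0,60],[0.029,0,0,-0.08,60],[0,0,0.035,0,60],[0,0,0.035,0,60],[0,0,0.035,0,60],[0,0,0.035,0,60],[0,0,0,0,60],[0,0,0,0,60],[0,0,0,0,60]]]' 80
python3 - <<'E'
from h import *
o,r=st(); im,d,P=snap('wrist','w10.png')
vv,uu=np.mgrid[0:400,0:640]; W=pts(P,np.c_[uu.ravel(),vv.ravel()],d.ravel()).reshape(400,640,3)
m=(abs(W[...,2]-90)<8)&(abs(W[...,0]-430)<45)&(abs(W[...,1]-352)<60)&(d>0)
p=W[m][:,:2]; print(len(p), p.mean(0)); 
c,(w,h),a=cv2.minAreaRect(p.astype(np.float32)); vx=np.linalg.svd(p-p.mean(0),full_matrices=False)[2][0]; print(c,w,h,np.degrees(np.arctan2(*vx[::-1])))
k=m&(im.max(2)<70); g=W[k][:,:2]; print('dark',len(g),g.mean(0),g.min(0),g.max(0)); e=np.r_[g.mean(0)-o['tool_pos'][:2],0]; print('tool',r.T@e)
E
```

```text
clock: 23.75
tool_pos: [431.0, 352.0, 335.9]
eef_rot: [0.0, 0.653, 0.757, 0.001]
contact_force: [0.5, 0.1, -0.1]
grip_width: 65.5
grasp_force: 0.0
t 23.75 tcp [431.  352.  335.9] x [-0.146  0.989  0.001] y [0.989 0.146 0.002] z [ 0.002  0.001 -1.   ] F [ 0.5  0.1 -0.1] w 65.5 g 0.0 j [-0.41  0.54 -0.53  2.03  0.43  0.68 -1.08]
1087 [428.75358993 356.28878146]
(429.2908630371094, 352.4714050292969) 10.61730670928955 81.65809631347656 -79.53934156345854
dark 403 [429.5250834  353.51118566] [422.55471732 341.15705063] [436.00703038 364.43966201]
tool [ 1.73052133e+00 -1.21331390e+00 -5.27815325e-04]
```

```bash
python3 -m inch '[[[0.001,-0.001,0.04,0,60],[0,0,0.04,0,60],[0,0,0.014,0,60],[0,0,0,0,60],[0,0,0,0,255],[0,0,0,0,255],[0,0,0,0,255],[0,0,0,0,255],[0,0,0,0,255],[0,0,0,0,255]]]' 80; python3 -m inch '[[[0,0,0,0,255],[0,0,0,0,255],[0,0,0,0,255],[0,0,0,0,255],[0,0,0,0,255],[0,0,0,0,255],[0,0,0,0,255],[0,0,-0.01,0,255],[0,0,-0.02,0,255],[0,0,0,0,255]]]' 80
python3 - <<'E'
from h import *
st()
E
```

```text
clock: 24.8
tool_pos: [429.5, 352.8, 241.3]
eef_rot: [0.0, 0.653, 0.757, 0.001]
contact_force: [0.6, -1.6, 9.8]
grip_width: 8.5
grasp_force: 78.0
clock: 25.8
tool_pos: [429.4, 353.3, 272.5]
eef_rot: [0.0, 0.653, 0.757, 0.002]
contact_force: [0.4, 0.8, -2.1]
grip_width: 8.4
grasp_force: 78.3
t 25.8 tcp [429.4 353.3 272.5] x [-0.147  0.989  0.002] y [0.989 0.147 0.002] z [ 0.002  0.002 -1.   ] F [ 0.4  0.8 -2.1] w 8.4 g 78.3 j [-0.47  0.62 -0.46  2.08  0.52  0.55 -1.16]
```

```bash
python3 -m inch '[[[0,0,-0.03,0,255],[0,0,-0.045,0,255],[0,0,-0.045,0,255],[0,0,-0.031,0,255],[0,0,0,0.08,255],[-0.03,0.005,0,0,255],[-0.036,0.005,0,0,255],[-0.036,0.005,0,0,255],[-0.036,0.005,0,0,255],[-0.036,0.005,0,0,255]]]' 80; python3 -m inch '[[[-0.036,0.005,0,0,255],[-0.036,0.005,0,0,255],[-0.036,0.005,0,0,255],[-0.036,0.005,0,0,255],[-0.036,0.005,0,0,255],[-0.006,0,0,0,255],[0,0,0,0,255],[0,0,0,0,255],[0,0,0,0,255],[0,0,0,0,255]]]' 80
python3 - <<'E'
from h import *
o,r=st(); im,d,P=snap('wrist','w11.png')
vv,uu=np.mgrid[0:400,0:640]; W=pts(P,np.c_[uu.ravel(),vv.ravel()],d.ravel()).reshape(400,640,3)
m=(uu>300)&(uu<335)&(vv<230)&(vv>150)&(abs(W[...,2]-265)<12)&(d>0); p=W[m]; print('bar',len(p),p.mean(0).round(1),'ztop',np.percentile(p[:,2],90))
m=(W[...,2]>240)&(W[...,2]<252)&(W[...,0]>540)&(W[...,0]<566)&(d>0); n,l,s,c=cv2.connectedComponentsWithStats(m.astype(np.uint8))
for i in range(1,n):
  if s[i,4]>8: q=W[l==i]; print('tip',s[i],q.mean(0).round(1),q.min(0).round(1))
e=np.array([581.8,-1,0])-np.r_[o['tool_pos'][:2],0]; print('tool',r.T@e)
E
```

```text
clock: 26.8
tool_pos: [465.8, 179.4, 420.9]
eef_rot: [0.0, 0.683, 0.731, -0.0]
contact_force: [1.3, 1.1, -1.2]
grip_width: 8.2
grasp_force: 78.3
clock: 27.8
tool_pos: [503.3, -1.6, 421.3]
eef_rot: [-0.0, 0.682, 0.731, 0.0]
contact_force: [0.1, 0.1, -1.9]
grip_width: 8.4
grasp_force: 78.3
t 27.8 tcp [503.3  -1.6 421.3] x [-0.07   0.998  0.   ] y [0.998 0.07  0.   ] z [ 0.  0. -1.] F [ 0.1  0.1 -1.9] w 8.4 g 78.3 j [ 0.32  0.36 -0.56  2.06  0.27  0.8  -0.33]
bar 712 [499.8  31.3 267.6] ztop 271.4239464952075
tip [414 212  24  16 228] [556.3  21.7 245.2] [550.8  18.1 240.1]
tool [-4.86856507e+00  7.83122915e+01  7.09617367e-03]
```

```bash
python3 -m inch '[[[-0.001,0.016,0,0,255],[-0.001,0.016,0,0,255],[-0.001,0.016,0,0,255],[-0.001,0.016,0,0,255],[0,0.015,0,0,255],[0,0,0,0,255],[0,0,0.011,0,255],[0,0,0.011,0,255],[0,0,0.011,0,255],[0,0,0.001,0,255]]]' 80
python3 - <<'E'
from h import *
o,r=st(); im,d,P=snap('wrist','w12.png')
E
```

```text
clock: 28.85
tool_pos: [582.0, -1.5, 386.3]
eef_rot: [-0.0, 0.683, 0.731, -0.001]
contact_force: [-2.5, -0.6, 7.8]
grip_width: 8.5
grasp_force: 79.6
t 28.85 tcp [582.   -1.5 386.3] x [-0.068  0.998 -0.   ] y [ 0.998  0.068 -0.001] z [-0.001 -0.001 -1.   ] F [-2.5 -0.6  7.8] w 8.5 g 79.6 j [ 0.26  0.49 -0.52  1.93  0.33  0.8  -0.36]
```

View pics/w12.png

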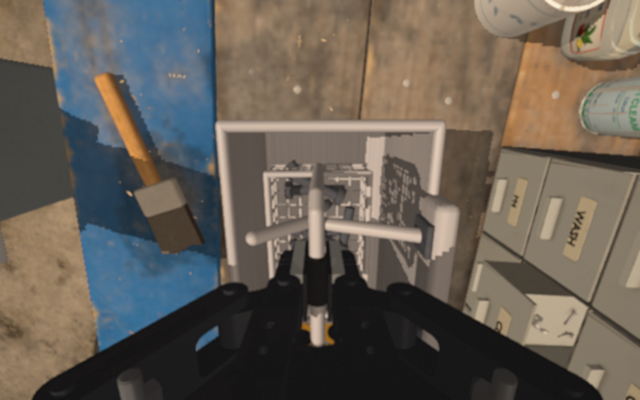

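```bash
python3 -m inch '[[[0,0,-0.001,0,255],[0,0,0,0,140],[0,0,0,0,140],[0,0,0,0,140],[0,0,0,0,140],[0,0,0,0,140],[0,0,0,0,140],[0,0,-0.02,0,140],[0,0,-0.03,0,140],[0,0,-0.04,0,140]]]' 80; python3 -m inch '[[[0,0,0,0,140],[0,0,0,0,140],[0,0,0,0,140],[0,0,0,0,140],[0,0,0,0,140],[0,0,0,0,140],[0,0,0,0,140],[0,0,0,0,140],[0,0,0,0,140],[0,0,0,0,140]]]' 80
python3 - <<'E'
from h import *
o,r=st(); im,d,P=snap('wrist','w13.png')
vv,uu=np.mgrid[0:400,0:640]; W=pts(P,np.c_[uu.ravel(),vv.ravel()],d.ravel()).reshape(400,640,3)
m=(W[...,2]>228)&(W[...,2]<250)&(abs(W[...,0]-583)<14)&(abs(W[...,1])<60)&(d>0)&(im.max(2)<70)&(vv<260); q=W[m]; print('grip1',len(q),q.mean(0).round(1),q.min(0).round(1),q.max(0).round(1))
m=(W[...,2]>120)&(W[...,2]<200)&(abs(W[...,0]-583)<50)&(abs(W[...,1])<50)&(d>0); q=W[m]; print('bask',len(q),q.min(0).round(1),q.max(0).round(1))
E
```

```text
clock: 29.9
tool_pos: [582.2, -1.7, 477.9]
eef_rot: [-0.001, 0.683, 0.731, -0.001]
contact_force: [0.4, 0.1, 0.4]
grip_width: 38.5
grasp_force: 0.0
clock: 30.9
tool_pos: [582.6, -1.5, 478.3]
eef_rot: [0.0, 0.683, 0.731, -0.0]
contact_force: [-0.4, -1.0, 0.3]
grip_width: 38.8
grasp_force: 0.0
t 30.9 tcp [582.6  -1.5 478.3] x [-0.068  0.998 -0.   ] y [ 0.998  0.068 -0.   ] z [ 0. -0. -1.] F [-0.4 -1.   0.3] w 38.8 g 0.0 j [ 0.31  0.4  -0.56  1.82  0.25  0.99 -0.29]
grip1 403 [581.3  -1.6 237.8] [574.8 -13.6 231.9] [587.3   9.6 240.5]
bask 3466 [545.5 -44.8 145.1] [617.2  39.5 199.1]
```

```bash
python3 -m inch '[[[-0.02,-0.012,0,0,140],[-0.04,-0.0225,0,0,140],[-0.04,-0.0225,0,0,140],[-0.04,-0.0225,0,0,140],[-0.04,-0.0225,0,0,140],[-0.04,-0.0225,0,0,140],[-0.04,-0.0225,0,0,140],[-0.04,-0.0225,0,0,140],[-0.038,-0.022,0,0,140],[0,0,0,0.146,140]]]' 80; python3 -m inch '[[[0,0,0.02,0.146,120],[0,0,0.02,0.146,120],[0,0,0.02,0.146,120],[0,0,0,0.146,120],[0,0,0,0.146,120],[0,0,0,0.146,120],[0,0,0,0.146,120],[0,0,0,0.146,120],[0,0,0,0.143,120],[0,0,0,0,120]]]' 60
python3 - <<'E'
from h import *
o,r=st(); im,d,P=snap('wrist','w14.png')
vv,uu=np.mgrid[0:400,0:640]; W=pts(P,np.c_[uu.ravel(),vv.ravel()],d.ravel()).reshape(400,640,3)
m=(W[...,2]>150)&(W[...,2]<225)&(abs(W[...,0]-415)<40)&(abs(W[...,1]+352)<40)&(d>0)&(im.max(2)<80); n,l,s,c=cv2.connectedComponentsWithStats(m.astype(np.uint8)); i=1+np.argmax(s[1:,4]); q=W[l==i]; print(s[i],q.min(0).round(1),q.max(0).round(1)); 
t=q[q[:,2]>q[:,2].max()-6]; print('cap',len(t),t.mean(0).round(1)); t=q[:,2].round(-1); 
for z in np.unique(t): print(z,q[t==z].mean(0).round(1))
E
```

```text
clock: 31.95
tool_pos: [410.7, -357.9, 477.8]
eef_rot: [-0.0, 0.737, 0.676, -0.001]
contact_force: [-0.1, 0.2, 0.1]
grip_width: 38.5
grasp_force: 0.0
clock: 32.95
tool_pos: [414.7, -351.6, 418.4]
eef_rot: [0.0, 0.996, 0.09, 0.0]
contact_force: [-0.1, 0.4, -0.5]
grip_width: 45.3
grasp_force: 0.0
t 32.95 tcp [ 414.7 -351.6  418.4] x [ 0.984  0.179 -0.   ] y [ 0.179 -0.984  0.   ] z [ 0. -0. -1.] F [-0.1  0.4 -0.5] w 45.3 g 0.0 j [ 0.67  0.37 -0.1   2.    0.05  0.78 -0.85]
[298 195  28  42 927] [ 408.6 -356.4  158.3] [ 426.  -337.9  208.9]
cap 581 [ 417.7 -347.2  206.9]
160.0 [ 423.1 -346.5  162.3]
170.0 [ 423.5 -345.7  170.1]
180.0 [ 423.5 -346.   180.5]
190.0 [ 422.9 -345.9  189.9]
200.0 [ 423.8 -346.5  200.5]
210.0 [ 417.5 -347.2  206.9]
```

```bash
python3 -m inch '[[[0.003,-0.003,0,0,120],[0,0,0.025,0,120],[0,0,0.025,0,120],[0,0,0.02,0,120],[0,0,0.009,0,120],[0,0,0,0,255],[0,0,0,0,255],[0,0,0,0,255],[0,0,0,0,255],[0,0,0,0,255]]]' 60; python3 -m inch '[[[0,0,0,0,255],[0,0,0,0,255],[0,0,0,0,255],[0,0,0,0,255],[0,0,0,0,255],[0,0,0,0,255],[0,0,0,0,255],[0,0,0,0,255],[0,0,0,0,255],[0,0,0,0,255]]]' 60;python3 - <<'E'
from h import *
o,r=st()
v=o['tool_pos'][:2]-np.array([463.2,-359]); print(np.hypot(*v),np.degrees(np.arctan2(v[1],v[0])), r[:2,:2].T@v)
E
```

```text
clock: 34.0
tool_pos: [416.8, -348.0, 339.9]
eef_rot: [0.0, 0.996, 0.091, 0.0]
contact_force: [-1.7, 3.0, 4.5]
grip_width: 16.8
grasp_force: 58.7
clock: 35.0
tool_pos: [416.9, -348.0, 339.8]
eef_rot: [0.0, 0.996, 0.091, 0.0]
contact_force: [-2.9, 4.3, 6.7]
grip_width: 16.4
grasp_force: 58.9
t 35.0 tcp [ 416.9 -348.   339.8] x [0.983 0.181 0.   ] y [ 0.181 -0.983  0.   ] z [ 0. -0. -1.] F [-2.9  4.3  6.7] w 16.4 g 58.9 j [ 0.66  0.47 -0.09  2.08  0.07  0.6  -0.87]
47.61498196903507 166.69190418719387 [-43.5872392  -19.16609018]
```

```bash
python3 -m inch '[[[0.004,-0.0096,0,0,255],[0.0108,-0.0108,0,0,255],[0.0136,-0.0069,0,0,255],[0.0151,-0.0024,0,0,255],[0.0151,0.0024,0,0,255],[0.0136,0.0069,0,0,255],[0.0108,0.0108,0,0,255],[0.0069,0.0136,0,0,255],[0.0024,0.0151,0,0,255],[-0.0024,0.0151,0,0,255]]]' 60; python3 -m inch '[[[-0.0069,0.0136,0,0,255],[-0.0108,0.0108,0,0,255],[-0.0136,0.0069,0,0,255],[-0.0151,0.0024,0,0,255],[-0.0151,-0.0024,0,0,255],[-0.0136,-0.0069,0,0,255],[-0.0108,-0.0108,0,0,255],[-0.0069,-0.0136,0,0,255],[-0.0024,-0.0151,0,0,255],[0,0,0,0,255]]]' 60
python3 - <<'E'
from h import *
o,r=st()
v=o['tool_pos'][:2]-np.array([463.2,-359]); print(np.hypot(*v),np.degrees(np.arctan2(v[1],v[0])), r[:2,:2].T@v)
E
```

```text
clock: 36.0
tool_pos: [514.1, -364.1, 339.9]
eef_rot: [-0.0, 0.996, 0.092, 0.002]
contact_force: [0.1, 5.6, 5.1]
grip_width: 17.0
grasp_force: 59.3
clock: 37.0
tool_pos: [415.6, -366.1, 339.8]
eef_rot: [-0.0, 0.996, 0.092, 0.0]
contact_force: [-1.1, 4.0, 7.3]
grip_width: 16.6
grasp_force: 59.8
t 37.0 tcp [ 415.6 -366.1  339.8] x [0.983 0.183 0.001] y [ 0.183 -0.983 -0.   ] z [ 0.001  0.001 -1.   ] F [-1.1  4.   7.3] w 16.6 g 59.8 j [ 0.69  0.48 -0.09  2.05  0.07  0.61 -0.84]
48.16887475973059 -171.51042324200878 [-48.13858259  -1.70774985]
```

Two full turns remain (40 steps): four half-turn calls.

```bash
python3 -m inch '[[[0.0024,-0.0151,0,0,255],[0.0069,-0.0136,0,0,255],[0.0108,-0.0108,0,0,255],[0.0136,-0.0069,0,0,255],[0.0151,-0.0024,0,0,255],[0.0151,0.0024,0,0,255],[0.0136,0.0069,0,0,255],[0.0108,0.0108,0,0,255],[0.0069,0.0136,0,0,255],[0.0024,0.0151,0,0,255]]]' 60; python3 -m inch '[[[-0.0024,0.0151,0,0,255],[-0.0069,0.0136,0,0,255],[-0.0108,0.0108,0,0,255],[-0.0136,0.0069,0,0,255],[-0.0151,0.0024,0,0,255],[-0.0151,-0.0024,0,0,255],[-0.0136,-0.0069,0,0,255],[-0.0108,-0.0108,0,0,255],[-0.0069,-0.0136,0,0,255],[-0.0024,-0.0151,0,0,255]]]' 60
python3 - <<'E'
from h import *
o,r=st()
v=o['tool_pos'][:2]-np.array([463.2,-359]); print(np.hypot(*v),np.degrees(np.arctan2(v[1],v[0])), r[:2,:2].T@v)
E
```

```text
clock: 38.0
tool_pos: [513.3, -348.3, 339.8]
eef_rot: [-0.001, 0.996, 0.092, 0.001]
contact_force: [-1.2, 4.6, 10.2]
grip_width: 16.4
grasp_force: 60.1
clock: 39.0
tool_pos: [415.5, -368.2, 339.9]
eef_rot: [0.001, 0.996, 0.09, 0.001]
contact_force: [4.7, -3.8, 4.6]
grip_width: 16.7
grasp_force: 59.6
t 39.0 tcp [ 415.5 -368.2  339.9] x [0.984 0.18  0.002] y [ 0.18  -0.984  0.002] z [ 0.002 -0.002 -1.   ] F [ 4.7 -3.8  4.6] w 16.7 g 59.6 j [ 0.69  0.48 -0.09  2.05  0.08  0.61 -0.85]
48.56642622318657 -169.03073810019924 [-48.56377444   0.5014432 ]
```

```bash
python3 -m inch '[[[0.0024,-0.0151,0,0,255],[0.0069,-0.0136,0,0,255],[0.0108,-0.0108,0,0,255],[0.0136,-0.0069,0,0,255],[0.0151,-0.0024,0,0,255],[0.0151,0.0024,0,0,255],[0.0136,0.0069,0,0,255],[0.0108,0.0108,0,0,255],[0.0069,0.0136,0,0,255],[0.0024,0.0151,0,0,255]]]' 60; python3 -m inch '[[[-0.0024,0.0151,0,0,255],[-0.0069,0.0136,0,0,255],[-0.0108,0.0108,0,0,255],[-0.0136,0.0069,0,0,255],[-0.0151,0.0024,0,0,255],[-0.0151,-0.0024,0,0,255],[-0.0136,-0.0069,0,0,255],[-0.0108,-0.0108,0,0,255],[-0.0069,-0.0136,0,0,255],[-0.0012,-0.0075,0,0,255]]]' 60
python3 - <<'E'
from h import *
o,r=st()
v=o['tool_pos'][:2]-np.array([463.2,-359]); print(np.hypot(*v),np.degrees(np.arctan2(v[1],v[0])), r[:2,:2].T@v)
im,d,P=snap('top')
vv,uu=np.mgrid[0:400,0:640]; W=pts(P,np.c_[uu.ravel(),vv.ravel()],d.ravel()).reshape(400,640,3)
m=(W[...,2]<135)&(W[...,2]>80)&(abs(W[...,0]-590)<15)&(abs(W[...,1]+50)<110)&(d>0)&(im.max(2)<60); n,l,s,c=cv2.connectedComponentsWithStats(m.astype(np.uint8))
for i in range(1,n):
  if s[i,4]>3: print(s[i,4],W[l==i].mean(0).round(1))
for y in (0,-60,-160): 
  m=(abs(W[...,1]-y)<15)&(abs(W[...,0]-632)<14)&(W[...,2]>90)&(W[...,2]<150); print('rail z',np.round(W[m].mean(0),1),m.sum())
E
```

```text
clock: 40.0
tool_pos: [513.2, -347.7, 339.8]
eef_rot: [-0.001, 0.996, 0.092, 0.0]
contact_force: [-1.0, 4.2, 10.6]
grip_width: 16.9
grasp_force: 60.2
clock: 41.0
tool_pos: [417.7, -374.4, 339.8]
eef_rot: [0.0, 0.996, 0.091, 0.0]
contact_force: [-1.6, -4.5, 7.3]
grip_width: 16.3
grasp_force: 59.7
t 41.0 tcp [ 417.7 -374.4  339.8] x [0.983 0.181 0.   ] y [ 0.181 -0.983  0.001] z [ 0.    -0.001 -1.   ] F [-1.6 -4.5  7.3] w 16.3 g 59.7 j [ 0.7   0.49 -0.09  2.04  0.08  0.62 -0.84]
48.06907890424283 -161.29292755199 [-47.5693062    6.91356996]
rail z [629.3  -1.4 118.3] 40
rail z [633.2 -59.9 116.9] 39
rail z [ 640.4 -159.3  118.9] 38
```

```bash
python3 -m inch '[[[0,0,0,0,120],[0,0,0,0,120],[0,0,0,0,120],[0,0,0,0,120],[0,0,0,0,120],[0,0,-0.04,0,120],[0,0,-0.04,0,120],[0,0,0,-0.145,255],[-0.02,0,0,0,255],[-0.02,0,0,0,255]]]' 40; python3 -m inch '[[[0,0,0,0,255],[0,0,0,0,255],[0,0,0,0,255],[0,0,0,0,255],[0,0,0,0,255],[0,0,0,0,255],[0,0,0.032,0,255],[0,0,0.032,0,255],[0,0,0,0,255],[0.008,0,0,0,255]]]' 40
python3 - <<'E'
from h import *
o,r=st(); im,d,P=snap('wrist','w15.png')
vv,uu=np.mgrid[0:400,0:640]; W=pts(P,np.c_[uu.ravel(),vv.ravel()],d.ravel()).reshape(400,640,3)
m=(W[...,2]>150)&(W[...,2]<225)&(abs(W[...,0]-417)<40)&(abs(W[...,1]+374)<40)&(d>0)&(im.max(2)<80)&(vv<255)
q=W[m]; q=q[q[:,2]>198]; print(len(q),q.mean(0).round(1),q.min(0),q.max(0)); print('tool',r.T@(q.mean(0)-o['tool_pos']))
E
```

```text
clock: 42.05
tool_pos: [379.6, -388.0, 419.5]
eef_rot: [0.0, 0.987, 0.163, 0.0]
contact_force: [-0.3, -0.2, -0.1]
grip_width: 2.4
grasp_force: 0.0
clock: 43.05
tool_pos: [387.0, -385.9, 355.4]
eef_rot: [-0.0, 0.987, 0.162, -0.001]
contact_force: [0.4, 0.1, 1.2]
grip_width: 0.1
grasp_force: 0.0
t 43.05 tcp [ 387.  -385.9  355.4] x [ 0.947  0.32  -0.001] y [ 0.32  -0.947 -0.001] z [-0.002  0.001 -1.   ] F [0.4 0.1 1.2] w 0.1 g 0.0 j [ 0.77  0.45 -0.13  2.05  0.09  0.64 -0.66]
1450 [ 418.2 -372.8  206.5] [ 394.25949642 -388.47263528  198.02760364] [ 426.73156838 -363.81723169  208.91496925]
tool [ 33.9484566   -2.18139155 148.83786861]
```

```bash
python3 -m inch '[[[0.012,-0.002,0,0,255],[0.012,0,0,0,255],[0.012,0,0,0,255],[0.012,0,0,0,255],[0.014,0,0,0,255],[0,0,-0.02,0,255],[0.013,0,0,0,255],[0,0,0.015,0,255],[0,0,0.015,0,255],[0,0,0,0,255]]]' 40
python3 - <<'E'
from h import *
o,r=st(); print(r[:2,:2].T@(o['tool_pos'][:2]-np.array([416.1,-375])))
E
```

```text
clock: 44.1
tool_pos: [458.6, -358.7, 343.5]
eef_rot: [-0.001, 0.987, 0.163, -0.001]
contact_force: [0.5, -0.3, -0.5]
grip_width: 0.3
grasp_force: 0.0
t 44.1 tcp [ 458.6 -358.7  343.5] x [ 0.947  0.322 -0.001] y [ 0.322 -0.947 -0.002] z [-0.002  0.002 -1.   ] F [ 0.5 -0.3 -0.5] w 0.3 g 0.0 j [ 0.65  0.51 -0.12  1.98  0.1   0.66 -0.77]
[45.53840672 -1.76226207]
```

```bash
python3 -m inch '[[[0,0,0.01,0,255],[0,0,0.008,0,255],[0,0,0.005,0,255],[0,0,0,0,255],[0,0,0,0,255],[0,0,0,0,255],[0,0,0,0,255],[0,0,0,0,255],[0,0,0,0,255],[0,0,0,0,255]]]' 40
```

```text
clock: 45.1
tool_pos: [457.7, -359.6, 322.3]
eef_rot: [0.0, 0.987, 0.163, 0.0]
contact_force: [-0.2, 0.3, -0.1]
grip_width: -0.0
grasp_force: 0.0
```

```bash
python3 -m inch '[[[0,0,-0.04,0,255],[0,0,-0.04,0,255],[-0.02,0,-0.02,0,255],[-0.02,0,0,0,255],[0,0,0,0,255],[0,0,0,0,255],[0,0,0,0,255],[0,0,0,0,255],[0,0,0,0,255],[0,0,0,0,255]]]' 40;python3 - <<'E'
from h import *
o,r=st(); im,d,P=snap('wrist','w16.png')
vv,uu=np.mgrid[0:400,0:640]; W=pts(P,np.c_[uu.ravel(),vv.ravel()],d.ravel()).reshape(400,640,3)
m=(W[...,2]>127)&(W[...,2]<225)&(abs(W[...,0]-464)<65)&(abs(W[...,1]+358)<65)&(d>0)&(vv<245)
q=W[m]; s=(q[:,:2]-[416.1,-375])@[.947,.32]; n=(q[:,:2]-[416.1,-375])@[.32,-.947]
for a in range(-20,100,8):
  k=(s>=a)&(s<a+8); 
  if k.any(): print(a,k.sum(),'zmax',np.percentile(q[k,2],95).round(1),'lat',n[k].mean().round(1))
E
```

```text
clock: 46.1
tool_pos: [420.2, -372.2, 421.9]
eef_rot: [-0.0, 0.987, 0.163, -0.0]
contact_force: [-0.3, 0.2, 0.4]
grip_width: 0.1
grasp_force: 0.0
t 46.1 tcp [ 420.2 -372.2  421.9] x [ 0.947  0.322 -0.   ] y [ 0.322 -0.947 -0.001] z [-0.  0. -1.] F [-0.3  0.2  0.4] w 0.1 g 0.0 j [ 0.72  0.39 -0.13  1.95  0.07  0.81 -0.69]
-12 70 zmax 144.6 lat -1.6
-4 230 zmax 144.8 lat -2.1
4 244 zmax 144.4 lat -1.9
12 110 zmax 144.4 lat -1.4
20 184 zmax 147.5 lat -1.0
28 202 zmax 148.1 lat -0.7
36 222 zmax 148.2 lat -0.2
44 232 zmax 148.1 lat 0.1
52 218 zmax 147.7 lat 0.2
60 237 zmax 148.2 lat 0.8
68 39 zmax 147.8 lat 0.4
```

Run:
```python
from h import *
im,d,P=snap('top','top9.png')
vv,uu=np.mgrid[0:400,0:640]; W=pts(P,np.c_[uu.ravel(),vv.ravel()],d.ravel()).reshape(400,640,3)
for x,y in((582,-1),(588.5,-105)):
  m=(abs(W[...,0]-x)<12)&(abs(W[...,1]-y)<14)&(W[...,2]>85)&(W[...,2]<125); q=W[m]; print('bar',len(q),q.mean(0).round(1))
  m=(abs(W[...,0]-x)<55)&(abs(W[...,1]-y)<50)&(W[...,2]>5)&(W[...,2]<60)&(im.max(2)>0); q=W[m]; print('basket',np.percentile(q,[2,98],axis=0).round(0).tolist())
m=(abs(W[...,0]-632)<16)&(abs(W[...,1]+70)<60)&(W[...,2]>90)&(W[...,2]<150); print('rail z',W[m].mean(0))
c=im.astype(int); red=(c[...,0]>150)&(c[...,1]<90)&(c[...,2]<90)
for n,(x,y) in dict(oil=(407,-456),pliers=(552,451)).items():
  m=red&(abs(W[...,0]-x)<70)&(abs(W[...,1]-y)<70); print(n,m.sum(),W[m].mean(0).round())
```

```text
bar 26 [581.4  -0.7 106.9]
basket [[544.0, -49.0, 5.0], [635.0, 47.0, 52.0]]
bar 29 [ 587.2 -105.1  106.9]
basket [[551.0, -154.0, 6.0], [641.0, -56.0, 52.0]]
rail z [632.07362056 -70.83716861 117.40576298]
oil 29 [ 390. -446.   42.]
pliers 9 [552. 464.  14.]
```

Both bars sit on hook_1 and hook_2 with the rail down (lift about 2 mm), the crank is flat and the gripper is clear, so I am handing in.

```bash
python3 -c "
from workcell import bot
print(bot.close_job())"
```

```text
the job is handed in; nothing more can be done
None
```

The job is handed in, though the judge's verdict was not shown: the bolt basket hangs on hook_1 and the brass-bush basket on hook_2 (I saw no third basket), the rail is wound down to about 2 mm above its stop, and the crank handle lies flat.

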